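# Line up the steel canisters by height beside the basket

### The arm

A 6-joint arm with a two-finger parallel gripper is mounted at the origin on the work surface. World frame = base frame: x ahead of the robot, y to its left, z up, the work surface at z = 0. Lengths are in mm, angles in degrees, forces in N, time in s.
With the tool pointing down it reaches from about 300 to 850 mm from the base axis. Payload 4.2 kg.
Tool frame: the origin (TCP) lies between the finger pads; the fingertips stand ahead of it and the grasp point (between the pads) lies 3 mm ahead of it (nose_length is the z of the fingertips in the tool frame, in mm); z points along the fingers, y is the line along which they close (so a half turn about z gives the same grasp; the last joint's range is limited). The gripper opens to 91 mm and grips with 3 to 60 N. Pads are 32 mm wide; open, the fingers measure 118 mm over their backs; the gripper's body (76 mm by 178 mm) begins 60 mm behind the grasp point.
Start: joints at [-64.229, 18.312, 89.639, -0, 72.044, -1.146], TCP at [260.312, -512.717, 235.976] pointing down, gripper open.
Joint ranges: [-177.97, 177.97], [-48.28, 115.42], [12.27, 149.76], [-77.06, 257.06], [2.81, 150.46], [-146.56, 146.56]. Speed limits (degrees/s): [147.25, 147.25, 180, 180, 180, 180].

### API

Orientations are given as [roll, pitch, yaw] about the fixed x, y, z axes, in that order (R = Rz(yaw) Ry(pitch) Rx(roll)).
In Python, from workcell import state, grab_frame, camera_params, job_done, nose_length gives the robot as it stands.
- The arm moves only by the tool step_arm, never from a script. Its argument "plan" is a list that holds one entry, the list of rows, each a list of 5 numbers: the shift along the tool's x, y, z in cm, then the turn about the tool's z in rad, then the opening, from 0 (shut) to 1 (fully open). In form: [[[x, y, z, turn, gripper], ...]]. A call has 1 to 20 rows; each row is the pose to reach, as a shift and turn from the pose commanded when the call began, along the tool's axes at that moment; what a row does not reach only later rows make up. A row lasts 1/8 s, in which the tool goes at most 62.5 mm and 10.7 degrees, less where a joint would pass 70% of its speed; a pose out of reach is approached as far as the arm can. A call with a gripper value outside its range is refused whole. The fingers move at their own pace and stop on an object; "newtons" is the grip in N (left out, the last holds). Time passes only in rows, so rows that repeat a pose let the fingers close. It gives the time, the measured TCP pose, the force, the opening and the grip force at its end, in the units of the state.
- state(): the state, without advancing time (a new reading comes with each control period).
- grab_frame(name): name is "side" or "top"; returns the picture (400x640x3 uint8, blue, green, red); there is no depth.
- camera_params(name): a dict with "camera_matrix" (3x3 intrinsics, pixels), "R" (3x3) and "t" (3): a world point X has camera coordinates R X + t. Camera axes: x right, y down, z forward; pixel columns grow to the right and rows downward; lengths in mm; the calibration is good to about 2 mm. A picture is of the moment at which its call begins. camera_params takes no time and is no camera call.
- job_done(): hands the job in; it is judged then, once.
The state is a dict: "time_s": time; "qpos": joint angles; "qvel": joint speeds; "effort": joint torques, N m; "ee_pos": TCP position; "ee_rot": TCP orientation; "force": force on the tool from outside, world axes, zero at the start; "torque": the same for the moment, N m; "gripper_width": finger opening in mm; "gripper_force": force on a finger pad.
Only numpy, scipy, OpenCV 4.12 (cv2) and the standard library are available. Lean on these libraries where they do the work, as an engineer would, in place of code of your own. Each camera call takes 0.05 s, during which the arm holds its last target. There are 200 camera calls.

### The job

Line the four lidded steel canisters up on the row of cork coasters in order of height, one standing upright in the middle of each coaster: the tallest on the coaster next to the yellow basket, then stepping down to the shortest at the far end. Do not knock any canister over, and leave the open steel cup where it stands.

Things in the scene. Friction and masses are not known exactly. Their poses are not given: they have to be found in the camera images.
- canister_a_mid (a point): Centre (half-way up) of the tallest of the four plain stainless steel lidded canisters: a closed upright cylinder 126 mm high and 52 mm in diameter, flat lid with a thin round line on it, 120 to 380 g. Stands loose on the shelf board (z = 0). z is up along its axis. Grip it round its side from above.
- canister_b_mid (a point): Centre (half-way up) of the second tallest of the four plain stainless steel lidded canisters: a closed upright cylinder 104 mm high and 60 mm in diameter, flat lid with a thin round line on it, 120 to 380 g. Stands loose on the shelf board (z = 0). z is up along its axis. Grip it round its side from above.
- canister_c_mid (a point): Centre (half-way up) of the third tallest of the four plain stainless steel lidded canisters: a closed upright cylinder 82 mm high and 46 mm in diameter, flat lid with a thin round line on it, 120 to 380 g. Stands loose on the shelf board (z = 0). z is up along its axis. Grip it round its side from above.
- canister_d_mid (a point): Centre (half-way up) of the shortest of the four plain stainless steel lidded canisters: a closed upright cylinder 60 mm high and 56 mm in diameter, flat lid with a thin round line on it, 120 to 380 g. Stands loose on the shelf board (z = 0). z is up along its axis. Grip it round its side from above.
- coaster_p_top (a point): Centre of the upper face of one of four identical round cork coasters, 84 mm in diameter, 5 mm thick, fixed in a row (straight to within 6 mm or so), about 100 mm apart, on a low dark wooden plinth 12 mm high (upper face 17 mm above the shelf board). The letters p to s say nothing of its place in the row: that changes from start to start.
- coaster_q_top (a point): Centre of the upper face of one of four identical round cork coasters, 84 mm in diameter, 5 mm thick, fixed in a row (straight to within 6 mm or so), about 100 mm apart, on a low dark wooden plinth 12 mm high (upper face 17 mm above the shelf board). The letters p to s say nothing of its place in the row: that changes from start to start.
- coaster_r_top (a point): Centre of the upper face of one of four identical round cork coasters, 84 mm in diameter, 5 mm thick, fixed in a row (straight to within 6 mm or so), about 100 mm apart, on a low dark wooden plinth 12 mm high (upper face 17 mm above the shelf board). The letters p to s say nothing of its place in the row: that changes from start to start.
- coaster_s_top (a point): Centre of the upper face of one of four identical round cork coasters, 84 mm in diameter, 5 mm thick, fixed in a row (straight to within 6 mm or so), about 100 mm apart, on a low dark wooden plinth 12 mm high (upper face 17 mm above the shelf board). The letters p to s say nothing of its place in the row: that changes from start to start.
- basket_mid (a point): Centre (half-way up) of the yellow square basket, 142 mm wide and 75 mm high, with a corn teether and balls in it. It stands fixed in line with the row of coasters, at one end or the other, about 170 mm from the centre of the nearest coaster; a leafy plant in a clay pot (105 mm wide, 75 mm high, leaves to 120 mm) stands at the other end.
- cup_mid (a point): Centre (half-way up) of the open stainless steel drinking cup, 78 mm high and 70 mm across the rim. It has no lid and is not one of the canisters; it stands loose among them, to be left where it is.
Things that resemble listed ones, but are neither listed nor needed, are in the scene too. Leave any green or turquoise look-alike of the part that bears canister_b_mid alone.

How it is judged:
By the outcome, as a careful person would: the job done as asked, in the order asked, and still so for the second after the job is handed in, with the robot touching nothing.
It also fails if it takes over 112 s, if anything falls off the work surface, if the arm or the gripper's body presses on something with over 40 N, if the wrist force passes 120 N, or if a joint passes its speed limit or range.

## Working session

There is one attempt and no reset: what is moved stays moved. The work goes in short steps, Python scripts to look and compute and a tool call to move; the robot and the scene stay as the last step left them, time stands still between calls to the robot, and variables do not carry over. Pictures are saved under pics/ and viewed, at most 14 in all, crops included, and the job is handed in when it is done.

Besides the shell and the picture viewer there is one more tool, called as a command line: name --argument value ..., lists and objects as JSON in quotes. step_arm: Moves the arm, as the interface text tells. Its arguments: {"type":"object","properties":{"plan":{"type":"array","items":{"type":"array","items":{"type":"array","items":{"type":"number"}}}},"newtons":{"type":"number"}},"required":["plan"]}

```bash
mkdir -p pics; python3 - <<'E'
from workcell import *
import cv2
for n in("top","side"):
    cv2.imwrite(f"pics/{n}0.png",grab_frame(n)); p=camera_params(n); print(n,p)
s=state();print(s,nose_length if not callable(nose_length) else nose_length())
E
```

```text
top {'camera_matrix': array([[436.52863189,   0.        , 319.14154072],
       [  0.        , 436.52863189, 192.61198973],
       [  0.        ,   0.        ,   1.        ]]), 'R': array([[ 0.01822594, -0.99941839, -0.02882175],
       [-0.98686194, -0.01335358, -0.161013  ],
       [ 0.16053448,  0.03137771, -0.98653136]]), 't': array([  57.84715675,  509.90614838, 1091.12571426])}
side {'camera_matrix': array([[375.83610672,   0.        , 315.47759015],
       [  0.        , 375.83610672, 195.40614478],
       [  0.        ,   0.        ,   1.        ]]), 'R': array([[-0.97430149, -0.22513825,  0.00702615],
       [-0.17558757,  0.73958994, -0.64975052],
       [ 0.14108723, -0.6342866 , -0.76011506]]), 't': array([ 517.95520488,  108.75180661, 1004.07464614])}
{'time_s': 0.1, 'qpos': array([-6.42282776e+01,  1.83463665e+01,  8.96986942e+01, -1.63035980e-03,
        7.20430055e+01, -1.14530975e+00]), 'qvel': array([ 0.12102295, -0.1147261 , -0.18507376, -0.02518193, -0.00667258,
       -0.06480585]), 'effort': array([ 5.40843175e-04, -4.13331592e+01, -2.32510775e+01,  7.28170085e-02,
        4.21498634e-02, -6.48676905e-05]), 'ee_pos': array([ 260.12313847, -512.33876104,  235.22536897]), 'ee_rot': array([-1.79911921e+02, -2.10414973e-04,  2.69175358e+01]), 'force': array([0.36945085, 0.29406539, 0.09110278]), 'torque': array([-0.01336537,  0.0385678 , -0.01870873]), 'gripper_force': 0.0, 'gripper_width': 91.177449829634} 22.0
```

View pics/top0.png

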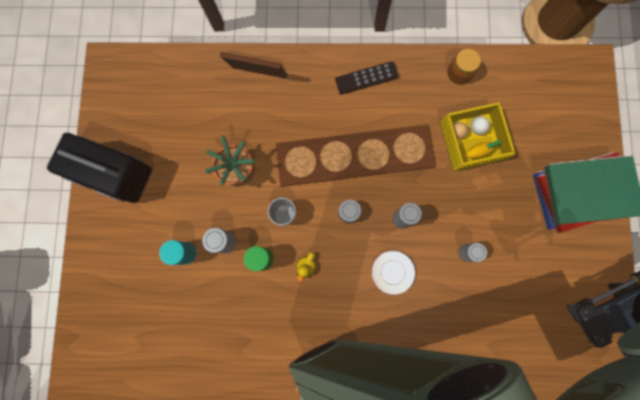

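View pics/side0.png

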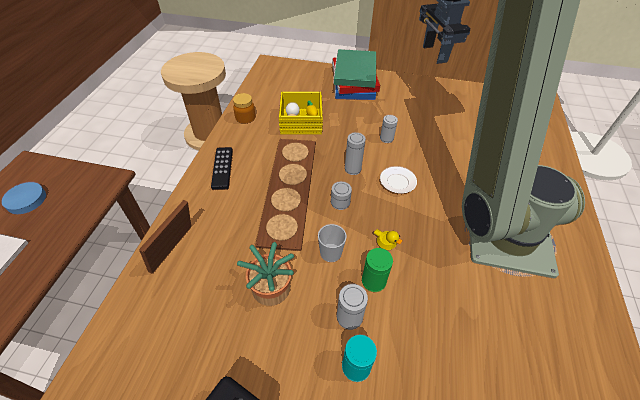

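The top view shows lids at about B (217,240), D (350,210), A (410,212) and C (476,252), with the cup at (282,211). The coasters are at (300,161), (336,156), (373,154) and (409,148). The basket is on the right (479,136), so A goes on the coaster at (409,148). The side view agrees with this. Next I'll take enlarged crops and measure the coasters.

```bash
cat > h.py <<'E'
from workcell import *
import cv2,numpy as np
def ray(n,px,z):
    p=camera_params(n);K,R,t=p["camera_matrix"],p["R"],p["t"]
    d=R.T@np.linalg.solve(K,[px[0],px[1],1.]);c=-R.T@t
    return (c+d*(z-c[2])/d[2])
def proj(n,X):
    p=camera_params(n);x=p["camera_matrix"]@(p["R"]@np.array(X,float)+p["t"]);return x[:2]/x[2]
E
python3 - <<'E'
from h import *
t=cv2.imread("pics/top0.png");s=cv2.imread("pics/side0.png")
def tile(img,cs,f,w):
    return np.hstack([cv2.resize(img[y-w:y+w,x-w:x+w],None,fx=f,fy=f,interpolation=cv2.INTER_CUBIC) for x,y in cs])
a=tile(t,[(216,240),(350,210),(410,214),(475,252)],5,20)
b=tile(s,[(352,302),(341,195),(355,150),(389,125)],4,25)
cv2.imwrite("pics/crops.png",np.vstack([a,b]))
for n,img in(("top",t),("side",s)):
    hsv=cv2.cvtColor(img,cv2.COLOR_BGR2HSV)
    for c in ([(300,161),(336,156),(373,154),(409,148)] if n=="top" else [(282,227),(286,199),(293,174),(295,152)]):
        print(n,c,hsv[c[1],c[0]],hsv[c[1]-2,c[0]+3])
    m=cv2.inRange(hsv,(5,60,125),(22,190,255))
    m=cv2.morphologyEx(m,cv2.MORPH_OPEN,np.ones((3,3)))
    for c in cv2.findContours(m,cv2.RETR_EXTERNAL,cv2.CHAIN_APPROX_NONE)[0]:
        if 300<cv2.contourArea(c)<1500:
            e=cv2.fitEllipse(cv2.convexHull(c)); print(n,np.round(e[0],1),np.round(e[1],1),ray(n,e[0],17).round(1))
E
```

```text
top (300, 161) [ 15 137 193] [ 15 136 182]
top (336, 156) [ 15 134 192] [ 15 138 185]
top (373, 154) [ 15 137 170] [ 15 136 175]
top (409, 148) [ 15 137 192] [ 15 136 186]
side (282, 227) [ 17 113 216] [ 16 121 202]
side (286, 199) [ 16 113 222] [ 16 120 196]
side (293, 174) [ 15 119 195] [ 15 127 173]
side (295, 152) [ 15 116 205] [ 16 120 197]
side [ 28.7 297.3] [ 9.3 96.5] [1104.8  446.8   17. ]
side [ 95.7 209.5] [ 14.4 101.5] [1108.5  183.2   17. ]
side [ 75.7 189.3] [ 9.8 66.4] [1207.9  130.8   17. ]
side [ 48.2 168.9] [20.  52.5] [1338.9   78.2   17. ]
```

View pics/crops.png

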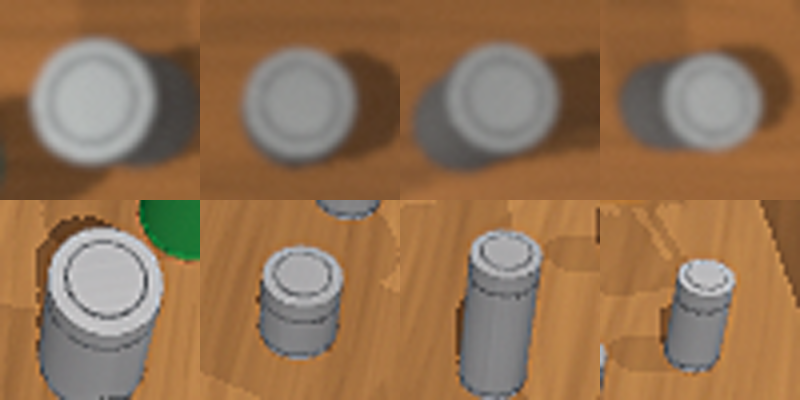

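The crops show the lids clearly. In full-picture pixels, the top view has B ≈(214.5,239.6), D ≈(349.6,210.4), A ≈(410.2,213.4), C ≈(477,251.8). The side view has B ≈(353,297.5), D ≈(341.5,189), A ≈(356,138.5), C ≈(390,119.5). Next I'll cross the two views and find the coasters inside the plinth region.

```bash
python3 - <<'E'
from h import *
t=cv2.imread("pics/top0.png");s=cv2.imread("pics/side0.png")
L=dict(A=(126,(410.2,213.4),(356,138.2)),B=(104,(214.5,239.6),(353,297.2)),C=(82,(477,251.8),(390,119.2)),D=(60,(349.6,210.4),(341.3,188.7)))
hs=cv2.cvtColor(t,cv2.COLOR_BGR2HSV)
for k,(z,a,b) in L.items():
    # lid: brighter, low saturation; 
    x,y=map(round,a); w=20; g=cv2.GaussianBlur(t,(3,3),0)[y-w:y+w,x-w:x+w].astype(int)
    v=np.median(g[w-2:w+3,w-2:w+3].mean(2)); gm=g.mean(2); m=((gm>v-30)&(g.max(2)-g.min(2)<28)).astype(np.uint8)
    c=max(cv2.findContours(m,0,1)[0],key=cv2.contourArea); e=cv2.fitEllipse(c)
    print(k,"top",ray("top",a,z).round(1),"auto",np.round(np.array(e[0])+[x-w,y-w],1),np.round(e[1],1),ray("top",np.array(e[0])+[x-w,y-w],z).round(1),"side",ray("side",b,z).round(1))
for n,img,cs,r in(("top",t,[(300,161),(336,156),(373,154),(409,148)],20),("side",s,[(282,227),(286,199),(293,174),(295,152)],20)):
    hv=cv2.cvtColor(img,cv2.COLOR_BGR2HSV)[:,:,2]
    for c in cs:
        m=(cv2.medianBlur(hv,3)>(135 if n=="top" else 140)).astype(np.uint8)
        q=np.zeros_like(m);cv2.circle(q,c,r,1,-1);m&=q
        k,lab,st,ce=cv2.connectedComponentsWithStats(m); i=lab[c[1],c[0]]
        cc=max(cv2.findContours((lab==i).astype(np.uint8),0,1)[0],key=cv2.contourArea)
        e=cv2.fitEllipse(cv2.convexHull(cc)); print(n,np.round(e[0],1),np.round(e[1],1),ray(n,e[0],17).round(1))
R=t[125:200,265:440]; 
print("cup top",ray("top",(282,210),78).round(), "side", ray("side",(332,235),78).round(),"plant",ray("top",(230,163),75).round(),"green",ray("top",(257,258),104).round(),"duck",ray("top",(306,266),20).round(),"plate",ray("top",(393,272),10).round(),"basket",ray("top",(479,136),60).round(),"jar",ray("top",(466,63),60).round())
E
```

```text
A top [ 448.3 -153.4  126. ] auto [409.6 213.1] [19.9 20.7] [ 448.9 -152.   126. ] side [ 449.  -149.2  126. ]
B top [379.9 315.9 104. ] auto [213.9 239.8] [21.8 22.5] [379.4 317.2 104. ] side [379.2 318.7 104. ]
C top [ 362.3 -320.8   82. ] auto [476.9 252.2] [16.1 17.3] [ 361.3 -320.6   82. ] side [ 362.4 -316.1   82. ]
D top [461.4 -12.6  60. ] auto [349.2 210.1] [20.  20.3] [462.1 -11.6  60. ] side [461.7  -9.6  60. ]
top [300.  161.5] [30.5 30.9] [597.  119.7  17. ]
top [335.3 155.8] [30.1 30.9] [613.8  25.2  17. ]
top [373.2 153.7] [29.7 31. ] [620.9 -76.6  17. ]
top [409.  147.7] [30.4 31.6] [ 638.5 -172.4   17. ]
side [281.4 226.6] [25.9 31.3] [596.6 121.6  17. ]
side [285.4 199.1] [23.  29.5] [612.5  27.2  17. ]
side [292.5 173.6] [20.9 27.6] [619.3 -73.3  17. ]
side [294.9 151.3] [18.5 26.5] [ 637.7 -169.4   17. ]
cup top [458. 157.  78.] side [455. 159.  78.] plant [577. 295.  75.] green [338. 211. 104.] duck [320.  97.  20.] plate [ 309. -128.   10.] basket [ 660. -345.   60.] jar [ 860. -319.   60.]
```

Both views agree to about 4 mm, so I average them:

| Item | x | y |
|---|---|---|
| A | 449 | -151 |
| B | 379.5 | 317.5 |
| C | 362 | -318.5 |
| D | 461.7 | -11 |

| Coaster (from basket) | x | y |
|---|---|---|
| 1 | 638 | -171 |
| 2 | 620 | -75 |
| 3 | 613 | 26.5 |
| 4 | 597 | 120.5 |

I'll turn the tool to yaw 90, so the fingers close along world x and stay clear of neighbours in the row. C goes first.

step_arm --plan '[[[1.8,-1.3,0,-0.11,1],[5.4,-3.8,0,-0.28,1],[9,-6.4,0,-0.46,1],[12.6,-9,0,-0.64,1],[15.6,-11.1,0,-0.82,1],[17.4,-12.4,0,-1.0,1],[17.86,-12.71,0,-1.101,1],[17.86,-12.71,0,-1.101,1],[17.86,-12.71,0,-1.101,1],[17.86,-12.71,0,-1.101,1]]]' --newtons 30

```text
time_s: 1.35
ee_pos: [361.8, -318.9, 235.8]
ee_rot: [-180.0, -0.0, 89.9]
force: [-0.1, 0.3, -0.1]
gripper_width: 91.2
gripper_force: 0.0
```

step_arm --plan '[[[0,0,1.5,0,1],[0,0,5,0,1],[0,0,9,0,1],[0,0,13,0,1],[0,0,16,0,1],[0,0,17.7,0,1],[0,0,18.3,0,1],[0,0,18.3,0,1],[0,0,18.3,0,1],[0,0,18.3,0,0.6],[0,0,18.3,0,0.3],[0,0,18.3,0,0.3],[0,0,18.3,0,0.3],[0,0,18.3,0,0.3],[0,0,18.3,0,0.3],[0,0,18.3,0,0.3]]]' --newtons 30

```text
time_s: 3.35
ee_pos: [362.0, -318.6, 53.0]
ee_rot: [180.0, 0.0, 90.0]
force: [0.0, 0.2, 1.4]
gripper_width: 45.7
gripper_force: 30.0
```

step_arm --plan '[[[0,0,-1,0,0.3],[0,0,-4,0,0.3],[0,0,-8,0,0.3],[0,0,-12.5,0,0.3],[0,0,-16,0,0.3],[0.7,0.5,-18,0,0.3],[2.8,2,-18.3,0,0.3],[5.5,4,-18.3,0,0.3],[9,6.6,-18.3,0,0.3],[12.5,9.1,-18.3,0,0.3],[16,11.6,-18.3,0,0.3],[19.5,14.2,-18.3,0,0.3],[23,16.7,-18.3,0,0.3],[26.5,19.3,-18.3,0,0.3],[29.7,21.6,-18.3,0,0.3],[32.2,23.4,-18.3,0,0.3],[33.8,24.6,-18.3,0,0.3],[34.5,25.1,-18.3,0,0.3],[34.5,25.1,-18.3,0,0.3],[34.5,25.1,-18.3,0,0.3]]]'

```text
time_s: 5.85
ee_pos: [612.5, 25.6, 236.1]
ee_rot: [-180.0, 0.0, 89.9]
force: [-0.1, -0.5, -0.8]
gripper_width: 45.4
gripper_force: 30.0
```

```bash
python3 - <<'E'
from h import *
s=state();print(s["time_s"],s["ee_pos"],s["gripper_width"])
t,u=grab_frame("top"),grab_frame("side");a,b=proj("top",[613,26.5,180]).astype(int),proj("side",[613,26.5,180]).astype(int)
f=lambda i,c:cv2.resize(i[max(c[1]-60,0):,max(c[0]-80,0):][:140,:160],(400,350))
cv2.imwrite("pics/c1.png",np.hstack([f(t,a),f(u,b)]))
E
```

```text
5.85 [612.50561151  25.57536353 236.07211415] 45.438927695748944
```

View pics/c1.png

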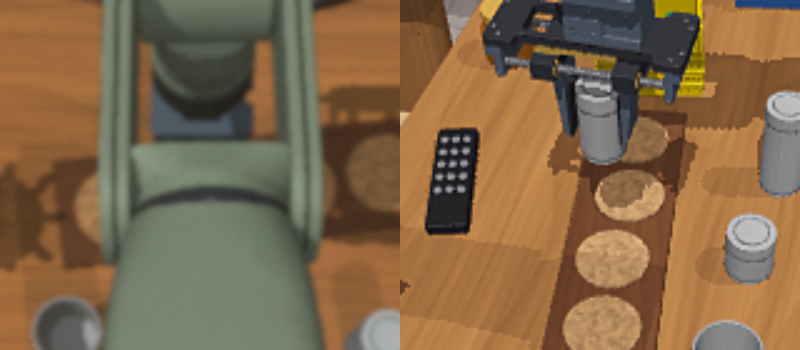

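The crop shows C held upright, level and above the plinth. Now I'll lower it.

step_arm --plan '[[[0,0.05,1.5,0,0.3],[0,0.05,4.5,0,0.3],[0,0.05,8,0,0.3],[0,0.05,11.5,0,0.3],[0,0.05,14,0,0.3],[0,0.05,15.5,0,0.3],[0,0.05,16.1,0,0.3],[0,0.05,16.4,0,0.3],[0,0.05,16.5,0,0.3],[0,0.05,16.6,0,0.3],[0,0.05,16.6,0,0.3],[0,0.05,16.6,0,0.3]]]'

```text
time_s: 7.45
ee_pos: [613.6, 26.5, 70.2]
ee_rot: [180.0, 0.0, 90.0]
force: [-0.4, -0.5, -0.8]
gripper_width: 45.9
gripper_force: 30.0
```

step_arm --plan '[[[0,0,0.05,0,0.3],[0,0,0.1,0,0.3],[0,0,0.1,0,0.3]]]'

```text
time_s: 7.82
ee_pos: [613.7, 26.5, 70.0]
ee_rot: [180.0, 0.0, 90.0]
force: [-2.2, 0.7, 5.5]
gripper_width: 45.3
gripper_force: 30.0
```

Contact felt. I'll release, rise and move over A.

step_arm --plan '[[[0,0,-0.05,0,0.6],[0,0,-0.05,0,0.8],[0,0,-0.05,0,1],[0,0,-0.05,0,1],[0,0,-1,0,1],[0,0,-4,0,1],[0,0,-8,0,1],[0,0,-12,0,1],[-0.9,-0.8,-15,0,1],[-3,-2.8,-16.7,0,1],[-6,-5.5,-16.7,0,1],[-9,-8.3,-16.7,0,1],[-12,-11.1,-16.7,0,1],[-15,-13.9,-16.7,0,1],[-17,-15.7,-16.7,0,1],[-17.75,-16.45,-16.7,0,1],[-17.75,-16.45,-16.7,0,1],[-17.75,-16.45,-16.7,0,1],[-17.75,-16.45,-16.7,0,1]]]'

```text
time_s: 10.2
ee_pos: [449.6, -150.5, 235.9]
ee_rot: [180.0, -0.0, 90.1]
force: [-0.0, -1.1, 0.2]
gripper_width: 90.9
gripper_force: 0.0
```

step_arm --plan '[[[0,0,1.5,0,1],[0,0,4.5,0,1],[0,0,8,0,1],[0,0,11.5,0,1],[0,0,14,0,1],[0,0,14.8,0,1],[0,0,14.8,0,1],[0,0,14.8,0,1],[0,0,14.8,0,0.7],[0,0,14.8,0,0.4],[0,0,14.8,0,0.4],[0,0,14.8,0,0.4],[0,0,14.8,0,0.4],[0,0,14.8,0,0.4]]]' --newtons 30

```text
time_s: 11.95
ee_pos: [449.0, -151.1, 88.0]
ee_rot: [180.0, 0.0, 90.0]
force: [-0.2, -0.1, 1.9]
gripper_width: 51.9
gripper_force: 30.0
```

step_arm --plan '[[[0,0,-1,0,0.4],[0,0,-4,0,0.4],[0,0,-8,0,0.4],[0,0,-12,0,0.4],[0,0,-14.3,0,0.4],[-0.1,1,-14.8,0,0.4],[-0.4,3.5,-14.8,0,0.4],[-0.8,7,-14.8,0,0.4],[-1.2,11,-14.8,0,0.4],[-1.6,14.5,-14.8,0,0.4],[-1.8,17.2,-14.8,0,0.4],[-2,18.5,-14.8,0,0.4],[-2,18.9,-14.8,0,0.4],[-2,18.9,-14.8,0,0.4],[-2,18.9,-13,0,0.4],[-2,18.9,-10,0,0.4],[-2,18.9,-7,0,0.4],[-2,18.9,-4.5,0,0.4],[-2,18.9,-3,0,0.4],[-2,18.9,-2.4,0,0.4]]]'

```text
time_s: 14.45
ee_pos: [637.5, -171.0, 111.7]
ee_rot: [-180.0, -0.0, 90.0]
force: [-0.0, 0.2, -3.1]
gripper_width: 51.9
gripper_force: 30.0
```

step_arm --plan '[[[0,0,0.3,0,0.4],[0,0,0.5,0,0.4],[0,0,0.6,0,0.4],[0,0,0.7,0,0.4],[0,0,0.75,0,0.4],[0,0,0.75,0,0.4],[0,0,0.75,0,0.4]]]'

```text
time_s: 15.32
ee_pos: [638.2, -171.1, 105.0]
ee_rot: [180.0, 0.0, 90.0]
force: [-1.2, 0.7, 2.9]
gripper_width: 51.5
gripper_force: 30.0
```

step_arm --plan '[[[0,0,-0.05,0,0.6],[0,0,-0.05,0,0.8],[0,0,-0.05,0,1],[0,0,-0.05,0,1],[0,0,-1,0,1],[0,0,-4,0,1],[0,0,-8,0,1],[0,0,-11.5,0,1],[0,0,-13.1,0,1],[1,-1.1,-13.1,0,1],[3.2,-3.5,-13.1,0,1],[6,-6.6,-13.1,0,1],[9,-9.9,-13.1,0,1],[12,-13.2,-13.1,0,1],[14.5,-16,-13.1,0,1],[16,-17.63,-13.1,0,1],[16,-17.63,-13.1,0,1],[16,-17.63,-13.1,0,1],[16,-17.63,-13.1,0,1]]]'

```text
time_s: 17.7
ee_pos: [462.5, -11.6, 235.2]
ee_rot: [180.0, 0.0, 90.0]
force: [0.3, -0.5, -0.7]
gripper_width: 91.4
gripper_force: 0.0
```

step_arm --plan '[[[0,0,1.5,0,1],[0,0,5,0,1],[0,0,9,0,1],[0,0,13,0,1],[0,0,17,0,1],[0,0,19,0,1],[0,0,19.7,0,1],[0,0,19.7,0,1],[0,0,19.7,0,1],[0,0,19.7,0,0.7],[0,0,19.7,0,0.4],[0,0,19.7,0,0.4],[0,0,19.7,0,0.4],[0,0,19.7,0,0.4],[0,0,19.7,0,0.4]]]' --newtons 30

```text
time_s: 19.58
ee_pos: [461.8, -11.1, 38.6]
ee_rot: [180.0, 0.0, 90.0]
force: [-0.5, -0.3, 1.8]
gripper_width: 55.6
gripper_force: 30.0
```

step_arm --plan '[[[0,0,-1,0,0.4],[0,0,-4,0,0.4],[0,0,-8,0,0.4],[0,0,-12,0,0.4],[0,0,-15,0,0.4],[0.7,0.7,-16,0,0.4],[2.5,2.6,-16,0,0.4],[5,5.2,-16,0,0.4],[8,8.3,-16,0,0.4],[10.8,11.1,-16,0,0.4],[12.6,13,-16,0,0.4],[13.15,13.53,-16,0,0.4],[13.15,13.53,-16,0,0.4],[13.15,13.53,-14.5,0,0.4],[13.15,13.53,-11.5,0,0.4],[13.15,13.53,-8,0,0.4],[13.15,13.53,-5,0,0.4],[13.15,13.53,-3.3,0,0.4],[13.15,13.53,-2.5,0,0.4],[13.15,13.53,-2.3,0,0.4]]]'

```text
time_s: 22.08
ee_pos: [597.2, 120.3, 61.6]
ee_rot: [180.0, 0.0, 90.0]
force: [0.1, 0.7, -2.7]
gripper_width: 55.4
gripper_force: 30.0
```

step_arm --plan '[[[0,0,0.2,0,0.4],[0,0,0.4,0,0.4],[0,0,0.5,0,0.4],[0,0,0.6,0,0.4],[0,0,0.65,0,0.4],[0,0,0.65,0,0.4],[0,0,0.65,0,0.4]]]'

```text
time_s: 22.95
ee_pos: [597.2, 120.5, 55.6]
ee_rot: [180.0, -0.0, 90.0]
force: [-2.0, -0.2, 6.4]
gripper_width: 55.5
gripper_force: 30.0
```

step_arm --plan '[[[0,0,-0.05,0,0.6],[0,0,-0.05,0,0.8],[0,0,-0.05,0,1],[0,0,-0.05,0,1],[0,0,-1,0,1],[0,0,-4,0,1],[0,0,-8.5,0,1],[0,0,-13,0,1],[0,0,-16.5,0,1],[0.8,-0.9,-18,0,1],[3,-3.3,-18,0,1],[6,-6.6,-18,0,1],[9.5,-10.5,-18,0,1],[13,-14.4,-18,0,1],[16.5,-18.2,-18,0,1],[18.9,-20.9,-18,0,1],[19.7,-21.75,-18,0,1],[19.7,-21.75,-18,0,1],[19.7,-21.75,-18,0,1],[19.7,-21.75,-18,0,1]]]'

```text
time_s: 25.45
ee_pos: [380.3, 316.8, 234.7]
ee_rot: [-180.0, 0.0, 89.9]
force: [-0.6, 0.2, -0.8]
gripper_width: 91.0
gripper_force: 0.0
```

step_arm --plan '[[[0,0,1.5,0,1],[0,0,4.5,0,1],[0,0,8,0,1],[0,0,11.5,0,1],[0,0,14.5,0,1],[0,0,16.2,0,1],[0,0,16.7,0,1],[0,0,16.7,0,1],[0,0,16.7,0,1],[0,0,16.7,0,0.7],[0,0,16.7,0,0.5],[0,0,16.7,0,0.4],[0,0,16.7,0,0.4],[0,0,16.7,0,0.4],[0,0,16.7,0,0.4]]]' --newtons 30

```text
time_s: 27.32
ee_pos: [379.5, 317.5, 68.1]
ee_rot: [180.0, -0.0, 90.0]
force: [-1.4, -0.2, 2.1]
gripper_width: 60.0
gripper_force: 30.0
```

step_arm --plan '[[[0,0,-1,0,0.4],[0,0,-4,0,0.4],[0,0,-8,0,0.4],[0,0,-12,0,0.4],[0,0,-15.3,0,0.4],[-0.8,0.5,-16.7,0,0.4],[-2.9,1.8,-16.7,0,0.4],[-6,3.7,-16.7,0,0.4],[-10,6.1,-16.7,0,0.4],[-14,8.6,-16.7,0,0.4],[-18,11,-16.7,0,0.4],[-22,13.5,-16.7,0,0.4],[-26,15.9,-16.7,0,0.4],[-30,18.4,-16.7,0,0.4],[-33.5,20.5,-16.7,0,0.4],[-36.5,22.4,-16.7,0,0.4],[-38.5,23.6,-16.7,0,0.4],[-39.25,24.05,-16.7,0,0.4],[-39.25,24.05,-16.7,0,0.4],[-39.25,24.05,-16.7,0,0.4]]]'

```text
time_s: 29.82
ee_pos: [619.5, -74.0, 235.0]
ee_rot: [-180.0, -0.0, 90.1]
force: [-0.3, -0.5, -2.1]
gripper_width: 59.8
gripper_force: 30.0
```

step_arm --plan '[[[0,0,1.5,0,0.4],[0,0,4.5,0,0.4],[0,0,7.5,0,0.4],[0,0,10.5,0,0.4],[0,0,12.7,0,0.4],[0,0,14,0,0.4],[0,0,14.5,0,0.4],[0,0,14.7,0,0.4],[0,0,14.9,0,0.4],[0,0,15,0,0.4],[0,0,15.05,0,0.4],[0,0,15.05,0,0.4],[0,0,15.05,0,0.4]]]'

```text
time_s: 31.45
ee_pos: [620.2, -75.1, 85.1]
ee_rot: [180.0, 0.0, 90.0]
force: [-1.3, -0.9, 2.4]
gripper_width: 59.3
gripper_force: 30.0
```

Contact. I'll release, rise and back away so I can check.

step_arm --plan '[[[0,0,-0.05,0,0.7],[0,0,-0.05,0,0.85],[0,0,-0.05,0,1],[0,0,-0.05,0,1],[0,0,-1,0,1],[0,0,-4,0,1],[0,0,-8.5,0,1],[0,0,-13,0,1],[0,-1,-15,0,1],[-3,-4,-15,0,1],[-8,-7,-15,0,1],[-13,-10,-15,0,1],[-18,-13,-15,0,1],[-23,-16,-15,0,1],[-28,-19,-15,0,1],[-33,-22,-15,0,1],[-37,-25,-15,0,1],[-40,-27,-15,0,1],[-40,-27,-15,0,1],[-40,-27,-15,0,1]]]'

```text
time_s: 33.95
ee_pos: [349.8, -474.0, 233.9]
ee_rot: [-180.0, -0.1, 90.0]
force: [0.5, 0.3, 0.7]
gripper_width: 91.6
gripper_force: 0.0
```

```bash
python3 - <<'E'
from h import *
t,u=grab_frame("top"),grab_frame("side")
cv2.imwrite("pics/end.png",np.vstack([cv2.resize(t[120:240,200:440],(800,400))[:300],cv2.resize(u[90:265,180:420],(800,583))[:300]]) if 0 else np.hstack([cv2.resize(t[100:225,260:440],(400,278)),cv2.resize(u[80:255,230:440],(334,278))]))
T=dict(A=(126,638,-171),B=(104,620,-75),C=(82,613,26.5),D=(60,597,120.5))
for k,(h,x,y) in T.items():
    z=h+17
    for n,img in(("top",t),("side",u)):
        a=proj(n,[x,y,z]);cx,cy=map(round,a);w=20
        g=cv2.GaussianBlur(img,(3,3),0)[cy-w:cy+w,cx-w:cx+w].astype(int)
        v=np.median(g[w-2:w+3,w-2:w+3].mean(2));m=((g.mean(2)>v-30)&(g.max(2)-g.min(2)<28)).astype(np.uint8)
        if n=="side": m=(m>0)&(g.mean(2)>v-22); m=m.astype(np.uint8)
        c=max(cv2.findContours(m,0,1)[0],key=cv2.contourArea);e=cv2.fitEllipse(c);p=np.array(e[0])+[cx-w,cy-w]
        print(k,n,p.round(1),np.round(e[1],1),(ray(n,p,z)-[x,y,z]).round(1)[:2])
print("cup now diff",cv2.absdiff(t,cv2.imread("pics/top0.png"))[198:224,268:297].max())
E
```

```text
A top [418.4 134. ] [18.7 19.4] [ 0.3 -1.8]
A side [292.9 114.8] [14.2 22.6] [  6.5 -18.1]
B top [376.8 143.4] [21.2 22.6] [ 0.  -0.7]
B side [290.9 147.6] [13.1 19.4] [-0.4  1.4]
C top [335.9 148.1] [14.9 16.7] [ 0.2 -2.3]
C side [283.8 178.9] [10.6 15.6] [-0.2 -0.4]
D top [298.4 156.1] [18.8 19.8] [-0.1 -0.9]
D side [280.  212.7] [15.9 20.1] [-0.5  1. ]
cup now diff 5
```

View pics/end.png

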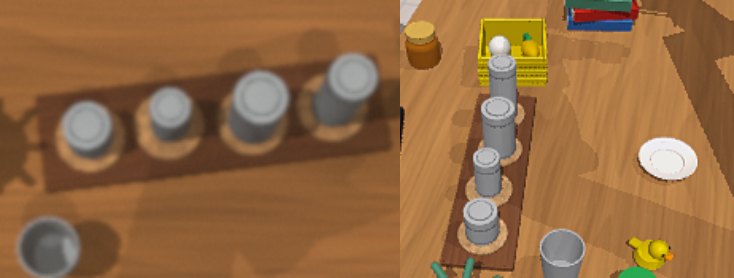

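The final picture shows all four canisters upright and centred on their coasters to within about 2 mm. They step down from the basket at top-view pixels A (418,134), B (377,143), C (336,148) and D (298,156). The cup has not moved. One A reading from the side camera is about 19 mm off; its lid mask there probably merged with the basket. The top view puts A within 2 mm.

```bash
python3 -c "
from workcell import *
print(job_done())"
```

```text
the job is handed in; nothing more can be done
None
```

The job is handed in: the four canisters stand upright on their coasters, tallest next to the basket down to shortest at the far end, each within about 2 mm of centre by the top camera, with the cup unmoved and about 34 s of the 112 s used.

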